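Prop the guard hood of a bench calibrator and turn its trim knob to the stop

ROBOT

A 7-joint arm with a two-finger parallel gripper is mounted at the origin on a cart in front of the work surface, level with it; the furniture and walls round the work are solid. World frame = base frame: x ahead of the robot, y to its left, z up, the work surface at z = 0. Lengths are in m, angles in rad, forces in N, time in s.
With the tool pointing down it reaches from about 0.425 to 0.875 m from the base axis. Payload 4.7 kg.
Tool frame: the origin (TCP) lies midway between the tips of the shut fingers; the grasp point (between the pads) lies 19 mm behind it; z points along the fingers, y is the line along which they close (so a half turn about z gives the same grasp; the last joint's range is limited). The gripper opens to 87 mm and grips with 3 to 60 N. Pads are 19 mm wide; open, the fingers measure 117 mm over their backs; the gripper's body (75 mm by 190 mm) begins 51 mm behind the grasp point.
Start: joints at [0.014, 0.321, -0.07, 1.45, 0.023, 1.371, -0.057], TCP at [0.65, -0, 0.223] pointing down, gripper open.
Joint ranges: [-2.86, 2.86], [-0.3, 2.09], [-1.38, 1.24], [0.06, 2.45], [-1.56, 4.7], [0.09, 2.05], [-2.69, 2.69]. Speed limits (rad/s): [2.57, 2.57, 3.14, 3.14, 3.14, 3.14, 3.14].

INTERFACE

Orientations are given as a rotation vector (axis times angle).
In Python, from bench import ctrl gives the robot as it stands. The module is installed in compiled form; this text tells all that it offers.
- The arm moves only by the shell command python3 -m handwheel 'ROWS' [FORCE]. ROWS is JSON, a list of rows, each a list of 7 numbers: the finger opening in m, from 0 to 0.087, then the shift along the tool's x, y, z in m, then the turn, a rotation vector about the tool's x, y, z in degrees. A call has 1 to 12 rows; each row shifts and turns the commanded pose from where the row before left it, along the tool's axes as they then stand; what a row does not reach is not made up. A row lasts 1/8 s, in which the tool goes at most 62.5 mm and 10.7 degrees, less where a joint would pass 70% of its speed; a pose out of reach is approached as far as the arm can. A call is refused whole if a number of a shift passes 0.0625 or a number of a turn 10.7, either way. A call with a gripper value outside its range is refused whole. The fingers move at their own pace and stop on an object; FORCE is the grip in N (left out, the last holds). Time passes only in rows, so rows that do not move let the fingers close. It gives the time, the measured TCP pose, the force, the opening and the grip force at its end, in the units of the state.
- ctrl.get_state(): the state, without advancing time (a new reading comes with each control period).
- ctrl.get_image(name): name is "scene" or "side" or "wrist"; returns (picture, depth): 480x640x3 uint8, blue, green, red; 480x640 float32, m along the optical axis (not along the pixel's ray), 0 where there is no reading.
- ctrl.camera_info(name): a dict with "intrinsics" (3x3 intrinsics, pixels), "R" (3x3) and "t" (3): a world point X has camera coordinates R X + t. Camera axes: x right, y down, z forward; pixel columns grow to the right and rows downward; lengths in m; the calibration is good to about 2 mm. A picture is of the moment at which its call begins: read the wrist's pose just before it. camera_info takes no time and is no camera call; for the wrist camera it gives the pose at the moment of the call.
- ctrl.close_job(): hands the job in; it is judged then, once.
The state is a dict: "time": time; "joint_positions": joint angles; "qd": joint speeds; "joint_torque": joint torques, N m; "position": TCP position; "tool_rot": TCP orientation; "ft_force": force on the tool from outside, world axes, zero at the start; "torque": the same for the moment, N m; "grip_width": opening from 0.0 (shut) to 1.0 (fully open); "grip_force": force on a finger pad.
Only numpy, scipy, OpenCV 4.12 (cv2) and the standard library are available. Lean on these libraries where they do the work, as an engineer would, in place of code of your own. Each camera call takes 0.05 s, during which the arm holds its last target. There are 200 camera calls.

TASK

Lift the orange self-closing hood of the calibrator all the way open, and before it sinks shut stand the red prop pin from the wooden stand fully down in the socket behind the hinge, so that the hood is held open. Then turn the black trim knob clockwise until you feel it come up against its stop, without forcing it, and let go. Handle the hood gently and leave the jar, the bottle and the beaker alone.

Things in the scene. Friction and masses are not known exactly. Their poses are not given: they have to be found in the camera images.
- calibrator: Low white bench instrument, 210 (x) x 180 (y) x 60 mm high, fixed to the desk. Origin under its centre, x pointing to its rear, z up; its flat top (deck) is at 60 mm.
- hood_hinge (a point): Middle of the hood's hinge axis, which runs along the calibrator's y axis, 10 mm above the deck, 10 mm behind the calibrator's centre; does not move. The hood is a flat orange plate, 86 x 137 mm, on two 5 mm thick side arms; shut it lies 51 to 55 mm above the deck, over the knob.
- hood (a joint): Hood opening angle (rad): 0 shut, 1.85 full open; it swings up and back. A weak spring shuts it, a damper slows it: lifting at 0.4 rad/s takes about 3 N at the handle, faster takes more. Left wide open it sinks at about 0.02 rad/s (some 15 s until at 1.45 rad it blocks the socket). The pin in the socket stops it at 1.2 to 1.3 rad. Over 60 N of finger force (both fingers added) is rough.
- hood_grip (a point): Middle of the hood's bow handle: a level steel bar 10 mm thick along the hinge direction, 50 mm clear between its two posts, 38 mm above the plate. With the hood shut it is 66 mm in front of and 83 mm above the hinge axis; it turns with the hood. The bar turns easily between fingers that close across it (along the calibrator's x); a 15 N grip is plenty.
- prop_socket (a point): Centre of the mouth of the socket in the deck, 20 mm behind the hinge axis: a 16 mm hole, 30 mm deep, its rim bevelled 3 mm. Free only while the hood stands above about 1.45 rad.
- prop_pin: Loose red pin, 100 mm long, about 60 g. Origin at the middle of its foot, z along it to the head. Shaft 14 mm thick, the lowest 6 mm tapered to 7 mm; round head 24 mm thick from 74 to 100 mm. Starts upright in the wooden stand. Fully down in the socket its foot is 30 mm below the deck.
- prop_stand: Fixed light wooden block, 60 x 60 x 40 mm, origin under its centre; the pin stands in its 17 mm hole with its foot 16 mm above the desk, 24 mm deep.
- trim_knob: Black knob on a vertical axis. Origin on the axis, 4 mm above the deck; x along its finger bar, towards the white line. Skirt disc 42 mm across, up to 7 mm above the origin; on it the bar, 38 mm long, 11 mm thick, from 6 to 35 mm above the origin. A grip of 10 N turns it. It drives its shaft through a torsion spring, 1.2 N m per rad; let go, it springs back and the shaft stays.
- jar: Bystander: white sample jar with black lid, 53 mm wide, 66 mm high, origin under its centre.
- bottle: Bystander: white reagent bottle with blue cap, 61 mm wide, 146 mm high, origin under its centre.
- beaker: Bystander: small white beaker, 52 mm wide, 51 mm high, origin under its centre.
- knob_top (a point): Centre of the knob bar's top. The shaft drags with a steady 0.10 N m, so the bar leads it by 0.08 rad while turning. Clockwise from above the shaft meets a rigid unmarked stop after 0.75 to 1.35 rad, different each time, known only by feel: from there the twist rises above the drag. Winding the bar over 0.25 rad ahead of the shaft (0.30 N m) is forcing it.
Mind the look-alikes: they are no part of the job. Several things have the shape of the prop_pin; the one meant has the colours described above.

How it is judged:
On the way, in this order (a step that is already met when the one before it is completed fails the run):
1. the hood is lifted open, beyond 1.6 rad (value of joint hood above 1.6 rad), for 0.1 s.
2. the prop pin stands down in the socket (foot within 6 mm of the bottom) in front of the open hood (horizontal distance between prop_pin and prop_socket below 0.005 m and z of prop_pin in the frame of calibrator below 0.036 m and value of joint hood above 1.12 rad and contact force between the fingers and prop_pin below 0.5 N), for 0.2 s.
3. the knob's shaft is at its stop, within 0.06 rad (value of joint trim_shaft above 1.29 rad), for 0.2 s.
At the end, for the whole second after the job is handed in: The prop pin stands still in the socket, its foot within 6 mm of the bottom and 5 mm of the centre, the hood stands open behind it above 1.12 rad, and the knob's shaft is within 0.06 rad of its clockwise stop (horizontal distance between prop_pin and prop_socket below 0.005 m and z of prop_pin in the frame of calibrator below 0.036 m and value of joint hood above 1.12 rad and value of joint trim_shaft above 1.29 rad and linear speed of prop_pin below 0.02 m/s); the robot touches nothing.
It fails at once if the hood is handled roughly: over 60 N of finger contact (contact force between the fingers and hood above 60 N).
It fails at once if the knob is forced: wound more than 0.25 rad (0.30 N m) ahead of its shaft (value of joint trim_knob above 0.25 rad).
It fails at once if the jar, the bottle or the beaker is moved over 25 mm or tipped (distance of any of jar, bottle, beaker from where it was at the start of the episode above 0.025 m or angle between any of jar, bottle, beaker's own z axis and vertical above 0.5 rad).
It also fails if it takes over 72 s, if anything falls off the work surface, if the arm or the gripper's body presses on something with over 40 N, if the wrist force passes 120 N, or if a joint passes its speed limit or range.

## Working session

There is one attempt and no reset: what is moved stays moved. The work goes in short steps, Python scripts to look and compute and a shell command to move; the robot and the scene stay as the last step left them, time stands still between calls to the robot, and variables do not carry over. Pictures are saved under pics/ and viewed, at most 10 in all, crops included, and the job is handed in when it is done.

```bash
mkdir -p pics
cat > h.py <<'E'
import numpy as np, cv2
from bench import ctrl
from scipy.spatial.transform import Rotation as Ro
def snap(n):
    ci=ctrl.camera_info(n); im,d=ctrl.get_image(n); return im,d,ci
def pt(d,ci,u,v,dd=None):
    K=np.array(ci["intrinsics"]);z=dd or d[int(v),int(u)]
    c=np.array([(u-K[0,2])/K[0,0]*z,(v-K[1,2])/K[1,1]*z,z]); return np.array(ci["R"]).T@(c-np.array(ci["t"]))
def cloud(d,ci):
    K=np.array(ci["intrinsics"]);v,u=np.indices(d.shape)
    c=np.stack([(u-K[0,2])/K[0,0]*d,(v-K[1,2])/K[1,1]*d,d],-1); P=(c-np.array(ci["t"]))@np.array(ci["R"])
    P[d==0]=np.nan; return P
E
python3 - <<'E'
from h import *
for n in("scene","side","wrist"):
    im,d,ci=snap(n); cv2.imwrite(f"pics/{n}0.png",im); np.savez(f"{n}0.npz",im=im,d=d,K=ci["intrinsics"],R=ci["R"],t=ci["t"])
    print(n,-np.array(ci["R"]).T@np.array(ci["t"]))
s=ctrl.get_state();print(s["time"],s["position"],s["tool_rot"])
a,b=[cv2.imread(f"pics/{n}0.png") for n in("scene","side")]
E
```

```text
scene [-0.14943244  0.88908499  0.77697866]
side [ 0.33800465 -0.70688338  0.74413145]
wrist [0.64975192 0.06929093 0.38339946]
0.15 [ 6.49575496e-01 -4.08993378e-05  2.21732404e-01] [-2.22068444e+00 -2.22083525e+00  1.70392124e-03]
```

View pics/scene0.png

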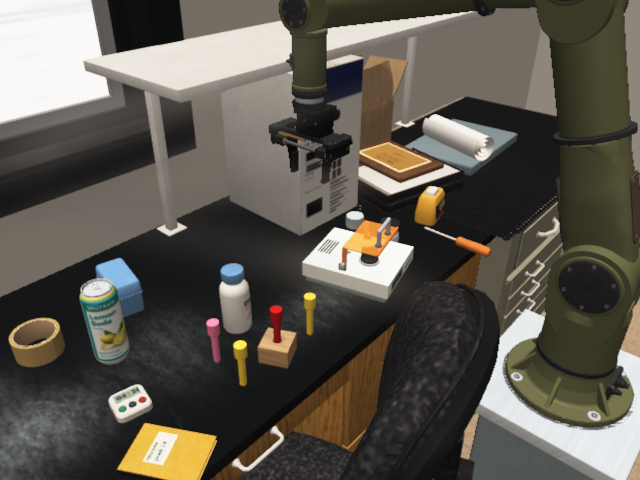

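View pics/side0.png

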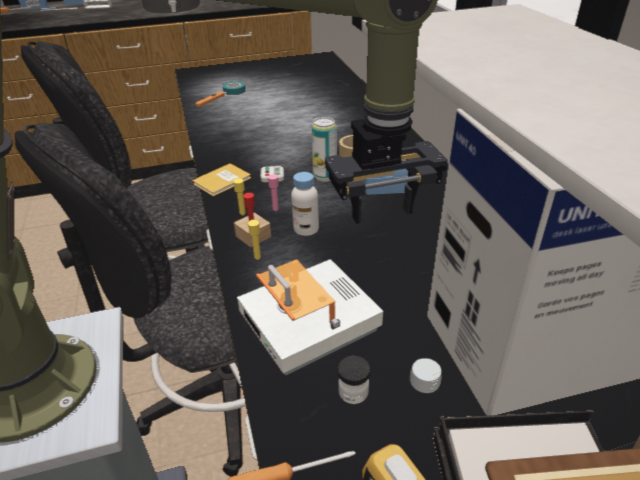

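View pics/wrist0.png

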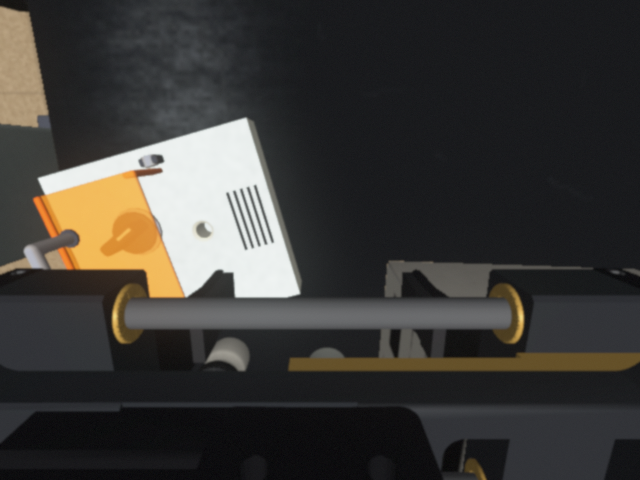

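The scene picture shows the calibrator at (358,260) and the red pin in the wooden stand at (277,325), side view (250,205). Pins that could be confused with it: pink (213,340), yellow (241,362) and yellow (310,313). The one in the stand with the red head is the target. The wrist view shows the socket at (204,229) and the handle at (50,247).

Run:
```python
from h import *
D={}
for n in("scene","side","wrist"):
    z=np.load(f"{n}0.npz");ci={"intrinsics":z["K"],"R":z["R"],"t":z["t"]};P=cloud(z["d"],ci);im=z["im"].astype(int);D[n]=(im,P,z["d"],ci)
    hsv=cv2.cvtColor(z["im"],cv2.COLOR_BGR2HSV).astype(int);H,S,V=hsv[...,0],hsv[...,1],hsv[...,2]
    def rep(l,m):
        p=P[m]; p=p[np.isfinite(p).all(1)]
        if len(p)>5: print(n,l,len(p),"med",np.median(p,0).round(4),"lo",np.percentile(p,2,0).round(4),"hi",np.percentile(p,98,0).round(4))
    box=(P[...,0]>.4)&(P[...,0]<.85)&(abs(P[...,1])<.25)
    dk=box&(S<60)&(V>120)&(abs(P[...,2]-.06)<.006); rep("deck",dk)
    q=P[dk][:,:2].astype(np.float32)
    print(cv2.minAreaRect(q[::1]*1000))
    rep("orange",(abs(H-13)<8)&(S>150)&(V>100)&(P[...,2]>.08)&(P[...,2]<.2)&box)
    red=((H<6)|(H>174))&(S>170)&(V>60)&(P[...,2]>.03)&(P[...,2]<.15)&(P[...,0]>.3)&(P[...,0]<.8);rep("red",red)
    wood=(abs(H-14)<6)&(S>60)&(S<180)&(P[...,2]>.035)&(P[...,2]<.045)&(P[...,0]>.3)&(P[...,0]<.8)&(P[...,1]>.1);rep("woodtop",wood)
    hb=box&(P[...,2]>.128)&(P[...,2]<.18)&(S<90);rep("handle",hb)
for n,u,v in(("wrist",204,229),("wrist",190,229),("wrist",220,229),("wrist",204,213),("wrist",204,245)):
    print(u,v,pt(D[n][2],D[n][3],u,v).round(4))
a=cv2.resize(D["scene"][0][270:400,190:350].astype(np.uint8),None,fx=4,fy=4);cv2.imwrite("pics/c1.png",a)
```

```text
scene deck 2883 med [0.488  0.0104 0.0604] lo [ 0.4048 -0.1183  0.0555] hi [0.6191 0.0885 0.064 ]
((585.1300048828125, -46.57305908203125), (267.7401123046875, 417.77581787109375), 67.77217102050781)
scene orange 776 med [ 0.4744 -0.0247  0.1155] lo [ 0.426  -0.0891  0.0921] hi [0.5274 0.0538 0.1196]
scene red 324 med [0.4513 0.3157 0.0987] lo [0.4435 0.3032 0.0395] hi [0.4645 0.3225 0.1181]
scene woodtop 807 med [0.4589 0.325  0.0404] lo [0.42   0.2791 0.0355] hi [0.7934 0.653  0.0443]
scene handle 1384 med [ 0.7321 -0.0635  0.154 ] lo [ 0.4425 -0.2419  0.1293] hi [0.8438 0.0016 0.1787]
side deck 5640 med [ 0.5072 -0.0489  0.0606] lo [ 0.4058 -0.1205  0.0559] hi [0.62   0.0815 0.0633]
((585.10205078125, -46.445587158203125), (269.30938720703125, 412.2569274902344), 67.84222412109375)
side orange 485 med [ 0.4702 -0.0383  0.1161] lo [ 0.4238 -0.0893  0.088 ] hi [0.5332 0.0454 0.1197]
side red 176 med [0.4541 0.3056 0.1035] lo [0.445  0.2991 0.0584] hi [0.4644 0.3212 0.1183]
side woodtop 527 med [0.4741 0.5836 0.0401] lo [0.3219 0.2833 0.0353] hi [0.7943 2.0007 0.0448]
side handle 1844 med [ 0.7281 -0.1509  0.1552] lo [ 0.4423 -0.2466  0.1294] hi [ 0.7328 -0.0029  0.1788]
wrist deck 19511 med [0.5479 0.021  0.0597] lo [ 0.4213 -0.0696  0.058 ] hi [0.6161 0.0887 0.0612]
((513.491455078125, -10.645980834960938), (193.684326171875, 180.24334716796875), 15.085875511169434)
wrist orange 9570 med [0.4797 0.0098 0.1147] lo [ 0.428  -0.046   0.1132] hi [0.5229 0.0489 0.1173]
wrist handle 949 med [ 0.448  -0.0011  0.15  ] lo [ 0.442  -0.0947  0.1291] hi [0.7319 0.0065 0.158 ]
204 229 [ 0.5276 -0.0088  0.0356]
190 229 [ 0.5222 -0.0034  0.0598]
220 229 [ 0.5519 -0.0035  0.0593]
204 213 [0.5374 0.0126 0.0594]
204 245 [ 0.5342 -0.0203  0.0585]
```

View pics/c1.png

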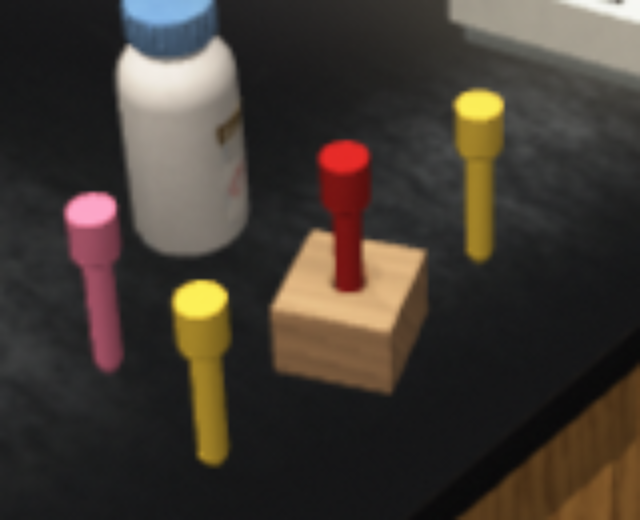

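The crop confirms the choice: the red pin is in the stand at crop (345,215), the yellow ones at (200,370) and (480,175), the pink one at (93,280). Next I refine the poses.

Run:
```python
from h import *
for n in("scene","side","wrist"):
    z=np.load(f"{n}0.npz");ci={"intrinsics":z["K"],"R":z["R"],"t":z["t"]};P=cloud(z["d"],ci)
    hsv=cv2.cvtColor(z["im"],cv2.COLOR_BGR2HSV).astype(int);H,S,V=hsv[...,0],hsv[...,1],hsv[...,2]
    box=(P[...,0]>.38)&(P[...,0]<.64)&(P[...,1]>-.16)&(P[...,1]<.13)
    m=(box&(S<60)&(V>110)&(abs(P[...,2]-.06)<.005)).astype(np.uint8)
    k,l,st,_=cv2.connectedComponentsWithStats(m); i=1+st[1:,4].argmax(); print(n,"deck",cv2.minAreaRect((P[l==i][:,:2]*1000).astype(np.float32)),np.median(P[l==i][:,2]))
    m=((H<6)|(H>174))&(S>150)&(V>60)&(P[...,2]>.111)&(P[...,2]<.125)&(P[...,0]<.5)&(P[...,1]>.25)
    if m.any(): p=P[m];print("pin top",cv2.minEnclosingCircle((p[:,:2]*1000).astype(np.float32)),np.percentile(p,50,0),np.percentile(p,98,0)[2])
    m=box&(P[...,2]>.145)&(P[...,2]<.165)&(S<100)&(P[...,0]<.5)
    if m.any(): p=P[m];print("bar",len(p),cv2.minAreaRect((p[:,:2]*1000).astype(np.float32)),np.percentile(p[:,2],[50,95]))
    m=(abs(H-13)<8)&(S>150)&(V>90)&(abs(P[...,2]-.115)<.004)&box
    print("plate",cv2.minAreaRect((P[m][:,:2]*1000).astype(np.float32)))
    m=(abs(P[...,2]-.144)<.006)&(P[...,0]>.4)&(P[...,0]<.65)&(P[...,1]>.15)&(P[...,1]<.5)
    if m.any():print("bottle cap",np.median(P[m],0))
    if n=="wrist":
        K,R,t=ci["intrinsics"],ci["R"],ci["t"]
        def atz(u,v,zz):
            r=R.T@np.array([(u-K[0,2])/K[0,0],(v-K[1,2])/K[1,1],1]);o=-R.T@t;return o+r*(zz-o[2])/r[2]
        a=(z["d"]>0)&(P[...,2]<.054);a[:215]=0;a[245:]=0;a[:,:188]=0;a[:,222:]=0
        g=cv2.cvtColor(z["im"],cv2.COLOR_BGR2GRAY)[205:255,180:230]
        mm=(g<190).astype(np.uint8);k,l,st,c=cv2.connectedComponentsWithStats(mm);j=l[24,24] or 1;print("sock px",st[j],c[j]+[180,205],atz(*(c[j]+[180,205]),.06))
        print("knob bar ends",atz(105,248,.099),atz(142,224,.099))
        cv2.imwrite("pics/c2.png",cv2.resize(z["im"][110:310,20:260],None,fx=3,fy=3))
```

```text
scene deck ((505.6062316894531, -14.491645812988281), (213.1376495361328, 186.86428833007812), 14.915099143981934) 0.06041099789517801
pin top ((455.7783203125, 310.41754150390625), 13.817550659179688) [0.45321011 0.31223634 0.11641911] 0.11912750692350094
bar 89 ((449.3677062988281, -27.82184600830078), (9.408927917480469, 74.95977020263672), 14.531449317932129) [0.15664302 0.15929039]
plate ((478.0086975097656, -21.120834350585938), (85.78929901123047, 140.95428466796875), 15.644041061401367)
bottle cap [0.57908896 0.30812789 0.14568527]
side deck ((505.07366943359375, -13.266433715820312), (212.9633026123047, 184.9018096923828), 14.802490234375) 0.0606248132845375
pin top ((455.3460998535156, 311.84820556640625), 13.64964485168457) [0.45544436 0.30862447 0.11591628] 0.11850242583155594
bar 195 ((451.0048828125, -30.223209381103516), (10.305285453796387, 66.92758178710938), 14.83727741241455) [0.1568847  0.15951048]
plate ((477.4385070800781, -23.152069091796875), (82.67976379394531, 136.5446319580078), 14.651411056518555)
bottle cap [0.58265062 0.29744656 0.14571176]
wrist deck ((505.119384765625, -12.9027099609375), (210.9577178955078, 180.2433624267578), 15.085874557495117) 0.0597138670856442
bar 519 ((445.54522705078125, -3.324740409851074), (11.411938667297363, 20.65354347229004), 14.113998413085938) [0.15506669 0.15786592]
plate ((475.79888916015625, -7.924736022949219), (86.61004638671875, 111.57881927490234), 14.684548377990723)
sock px [ 16  17  15  16 159] [202.08176101 230.06289308] [ 0.53417915 -0.00444546  0.06      ]
knob bar ends [ 0.46033709 -0.01188575  0.099     ] [0.49616617 0.00987365 0.099     ]
```

View pics/c2.png

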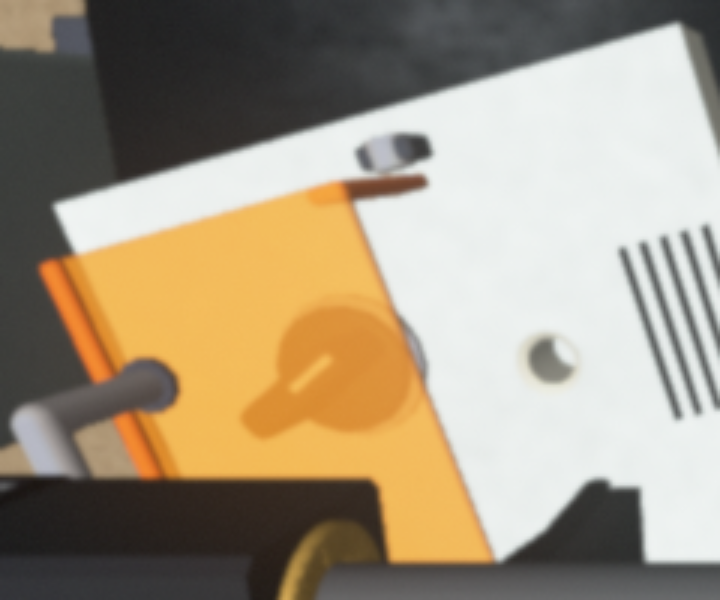

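The crop shows the knob bar under the translucent hood, running from crop (250,425) to about (400,330). The white line points lower left and the socket is at (550,357). The calibrator centre is about (0.505, −0.013) with yaw 15°, which puts the bar at (0.451, −0.027, 0.153), the socket at (0.534, −0.005) and the pin at (0.4555, 0.311).

```bash
python3 -m handwheel '[[0.05,-0.007,-0.05,0,0,0,0],[0.05,-0.007,-0.05,0,0,0,0],[0.05,-0.007,-0.05,0,0,0,0],[0.05,-0.006,-0.049,0,0,0,0],[0.05,0,0,0,0,0,-7.5],[0.05,0,0,0,0,0,-7.5],[0.05,0,0,0.03,0,0,0],[0.05,0,0,0,0,0,0]]' 15
python3 - <<'E'
from h import *
im,d,ci=snap("wrist");P=cloud(d,ci)
m=(P[...,2]>.145)&(P[...,2]<.165)&(abs(P[...,0]-.45)<.04)&(abs(P[...,1]+.027)<.05)
p=P[m];print(len(p),np.median(p,0) if len(p) else 0, cv2.minAreaRect((p[:,:2]*1000).astype(np.float32)) if len(p) else 0)
E
```

```text
time: 1.15
position: [0.4492, -0.027, 0.1907]
tool_rot: [-1.91, -2.489, 0.004]
ft_force: [0.9, -0.4, -0.2]
grip_width: 0.576
grip_force: 0.0
1328 [ 0.4484955  -0.01789208  0.15665422] ((449.1161804199219, -19.586597442626953), (9.6912841796875, 53.939598083496094), 14.899916648864746)
```

```bash
python3 -m handwheel '[[0.05,0,0.0015,0.03,0,0,0],[0.05,0,0,0.02,0,0,0],[0.0,0,0,0,0,0,0],[0.0,0,0,0,0,0,0],[0.0,0,0,0,0,0,0],[0.0,0,0,0,0,0,0]]' 15
python3 - <<'E'
import numpy as np
from h import ctrl
r,a0=np.hypot(66,83),np.arctan2(83,-66)
for dth,N in((.045,42),):
  for k in range(0,N,6):
    a=a0-dth*np.arange(k,k+7); print(k,(np.diff(r*np.cos(a))).round(1),(-np.diff(r*np.sin(a))).round(1))
E
```

```text
time: 1.95
position: [0.453, -0.0266, 0.1434]
tool_rot: [1.912, 2.491, 0.001]
ft_force: [-0.4, -0.2, -0.2]
grip_width: 0.205
grip_force: 0.0
0 [3.8 3.9 4.  4.2 4.3 4.3] [-2.9 -2.7 -2.5 -2.3 -2.2 -2. ]
6 [4.4 4.5 4.6 4.6 4.7 4.7] [-1.8 -1.6 -1.4 -1.2 -0.9 -0.7]
12 [4.7 4.8 4.8 4.8 4.8 4.7] [-0.5 -0.3 -0.1  0.1  0.3  0.6]
18 [4.7 4.7 4.6 4.6 4.5 4.4] [0.8 1.  1.2 1.4 1.6 1.8]
24 [4.3 4.2 4.1 4.  3.9 3.8] [2.  2.2 2.4 2.6 2.7 2.9]
30 [3.6 3.5 3.4 3.2 3.  2.9] [3.1 3.2 3.4 3.5 3.7 3.8]
36 [2.7 2.5 2.3 2.1 1.9 1.7] [3.9 4.1 4.2 4.3 4.4 4.4]
```

```bash
python3 -m handwheel '[[0,0,0,0,0,0,0],[0,0,0,0,0,0,0],[0,0,0,0,0,0,0]]' 15
python3 -m handwheel '[[0,0,0.0038,-0.0029,0,0,0],[0,0,0.0039,-0.0027,0,0,0],[0,0,0.004,-0.0025,0,0,0],[0,0,0.0042,-0.0023,0,0,0],[0,0,0.0043,-0.0022,0,0,0],[0,0,0.0043,-0.002,0,0,0]]'
```

```text
time: 2.33
position: [0.4516, -0.027, 0.1428]
tool_rot: [-1.912, -2.491, 0.002]
ft_force: [-4.1, -1.6, 6.4]
grip_width: 0.109
grip_force: 15.0
time: 3.08
position: [0.4744, -0.0209, 0.157]
tool_rot: [-1.911, -2.49, 0.005]
ft_force: [-7.1, -0.5, 5.8]
grip_width: 0.106
grip_force: 15.0
```

```bash
python3 -m handwheel '[[0,0,0.0044,-0.0018,0,0,0],[0,0,0.0045,-0.0016,0,0,0],[0,0,0.0046,-0.0014,0,0,0],[0,0,0.0046,-0.0012,0,0,0],[0,0,0.0047,-0.0009,0,0,0],[0,0,0.0047,-0.0007,0,0,0],[0,0,0.0047,-0.0005,0,0,0],[0,0,0.0048,-0.0003,0,0,0],[0,0,0.0048,-0.0001,0,0,0],[0,0,0.0048,0.0001,0,0,0],[0,0,0.0048,0.0003,0,0,0],[0,0,0.0047,0.0006,0,0,0]]'
python3 -m handwheel '[[0,0,0.0047,0.0008,0,0,0],[0,0,0.0047,0.001,0,0,0],[0,0,0.0046,0.0012,0,0,0],[0,0,0.0046,0.0014,0,0,0],[0,0,0.0045,0.0016,0,0,0],[0,0,0.0044,0.0018,0,0,0],[0,0,0.0043,0.002,0,0,0],[0,0,0.0042,0.0022,0,0,0],[0,0,0.0041,0.0024,0,0,0],[0,0,0.004,0.0026,0,0,0]]'
```

```text
time: 4.58
position: [0.5308, -0.0058, 0.1646]
tool_rot: [1.912, 2.492, 0.0]
ft_force: [-2.9, -2.5, 3.3]
grip_width: 0.109
grip_force: 15.0
time: 5.82
position: [0.5731, 0.0057, 0.1474]
tool_rot: [-1.912, -2.492, 0.0]
ft_force: [-2.9, -1.7, 1.9]
grip_width: 0.107
grip_force: 15.0
```

```bash
python3 -m handwheel '[[0,0,0.0039,0.0027,0,0,0],[0,0,0.0038,0.0029,0,0,0],[0,0,0.0036,0.0031,0,0,0],[0,0,0.0035,0.0032,0,0,0],[0,0,0.0034,0.0034,0,0,0],[0,0,0.0032,0.0035,0,0,0],[0,0,0.003,0.0037,0,0,0],[0,0,0.0029,0.0038,0,0,0],[0,0,0.0027,0.0039,0,0,0],[0,0,0.0025,0.0041,0,0,0],[0,0,0.0023,0.0042,0,0,0],[0,0,0.0021,0.0043,0,0,0]]'
```

```text
time: 7.32
position: [0.6086, 0.0153, 0.1045]
tool_rot: [-1.912, -2.492, 0.0]
ft_force: [-2.2, -1.9, 2.3]
grip_width: 0.106
grip_force: 15.0
```

```bash
python3 -m handwheel '[[0,0,0.0019,0.0043,0,0,0],[0.02,0,0,0,0,0,0],[0.02,0,0,0,0,0,0],[0.02,0,0.001,-0.01,0,0,0],[0.02,0,0.001,-0.03,0,0,0],[0.02,0,0,-0.05,0,0,0],[0.02,0,0,-0.04,0,0,0]]'
```

```text
time: 8.2
position: [0.6132, 0.0166, 0.2336]
tool_rot: [1.911, 2.491, 0.004]
ft_force: [0.5, -0.3, 0.0]
grip_width: 0.228
grip_force: 0.0
```

Run:
```python
from h import *
s=ctrl.get_state();print(s["time"],s["position"],s["grip_width"])
im,d,ci=snap("side");P=cloud(d,ci)
hsv=cv2.cvtColor(im,cv2.COLOR_BGR2HSV).astype(int);H,S,V=hsv[...,0],hsv[...,1],hsv[...,2]
m=(abs(H-13)<8)&(S>150)&(V>60)&(P[...,2]>.085)&(P[...,2]<.2)&(P[...,0]>.45)&(P[...,0]<.7)&(abs(P[...,1])<.12)
p=P[m]-[.5147,-.0102,.07];x=p[:,:2]@[np.cos(.26),np.sin(.26)]
f=np.polyfit(p[:,2],x,1);print(m.sum(),f,"theta",np.pi/2+np.arctan(f[0]))
g=np.array([.4555,.311,.16])-s["position"];R=Ro.from_rotvec(s["tool_rot"]).as_matrix();print(g,R.T@g)
```

```text
8.2 [0.61315616 0.01664531 0.233601  ] 0.2281833674466265
566 [0.31928804 0.04072723] theta 1.8798533080671043
[-0.15765616  0.29435469 -0.073601  ] [ 0.32517348 -0.07623428  0.07326528]
```

```bash
python3 -m handwheel '[[0.045,0.0542,-0.0127,0,0,0,0],[0.045,0.0542,-0.0127,0,0,0,0],[0.045,0.0542,-0.0127,0,0,0,0],[0.045,0.0542,-0.0127,0,0,0,0],[0.045,0.0542,-0.0127,0,0,0,0],[0.045,0.0542,-0.0127,0,0,0,0]]' 15
python3 -m handwheel '[[0.045,0,0,0,0,0,-10],[0.045,0,0,0,0,0,-10],[0.045,0,0,0.01,0,0,-10],[0.045,0,0,0.01,0,0,-10],[0.045,0,0,0.01,0,0,-10],[0.045,0,0,0.01,0,0,-10],[0.045,0,0,0.01,0,0,-10],[0.045,0,0,0.01,0,0,-10],[0.045,0,0,0,0,0,-10],[0.045,0,0,0,0,0,0]]'
python3 - <<'E'
from h import *
s=ctrl.get_state();im,d,ci=snap("wrist");P=cloud(d,ci)
hsv=cv2.cvtColor(im,cv2.COLOR_BGR2HSV).astype(int);H,S,V=hsv[...,0],hsv[...,1],hsv[...,2]
m=((H<6)|(H>174))&(S>150)&(V>50)&(P[...,2]>.111)&(P[...,2]<.123)
print(s["time"],s["position"],s["joint_positions"])
if m.any():
  p=P[m];c=cv2.minEnclosingCircle((p[:,:2]*1000).astype(np.float32));print(m.sum(),c,np.median(p,0))
g=np.array([.4555,.311,.089])-s["position"];R=Ro.from_rotvec(s["tool_rot"]).as_matrix();print(g,R.T@g,R.round(3))
E
```

```text
time: 9.0
position: [0.4538, 0.3126, 0.2315]
tool_rot: [1.912, 2.492, 0.004]
ft_force: [-0.1, 0.8, -0.8]
grip_width: 0.514
grip_force: 0.0
time: 10.25
position: [0.4548, 0.311, 0.1711]
tool_rot: [-0.407, 3.114, 0.001]
ft_force: [1.0, -0.2, -0.1]
grip_width: 0.516
grip_force: 0.0
10.25 [0.45481953 0.3110074  0.17107454] [-0.26441348  0.16703266 -0.42243543  1.75735907  0.07232026  1.23114497
  1.12511725]
896 ((455.0341491699219, 312.9375915527344), 11.852154731750488) [0.45442316 0.31263781 0.11560513]
[ 6.80472499e-04 -7.39679413e-06 -8.20745412e-02] [-0.00055784 -0.00022897  0.08207515] [[-0.966 -0.257  0.001]
 [-0.257  0.966  0.001]
 [-0.001  0.001 -1.   ]]
```

```bash
python3 -m handwheel '[[0.045,-0.0005,0.0016,0.041,0,0,0],[0.045,0,0,0.041,0,0,0],[0.045,0,0,0,0,0,0],[0.0,0,0,0,0,0,0],[0.0,0,0,0,0,0,0],[0.0,0,0,0,0,0,0],[0.0,0,0,0,0,0,0],[0.0,0,0,0,0,0,0]]' 25
```

```text
time: 11.3
position: [0.4556, 0.3129, 0.09]
tool_rot: [-0.409, 3.112, 0.001]
ft_force: [-0.0, -0.3, 6.3]
grip_width: 0.266
grip_force: 25.0
```

```bash
python3 -m handwheel '[[0,0,0,-0.055,0,0,0],[0,0,0,-0.055,0,0,0],[0,0.001,-0.0545,0,0,0,0],[0,0.001,-0.0545,0,0,0,0],[0,0.001,-0.0545,0,0,0,0],[0,0.001,-0.0545,0,0,0,0],[0,0.001,-0.0545,0,0,0,0],[0,0.001,-0.0545,0,0,0,0],[0,0,0,0,0,0,0],[0,0,0,0,0,0,0]]'
python3 - <<'E'
from h import *
s=ctrl.get_state();print(s["time"],s["position"])
for n in("wrist","scene"):
    im,d,ci=snap(n);cv2.imwrite(f"pics/{n}3.png",im); np.savez(f"{n}3.npz",im=im,d=d,K=ci["intrinsics"],R=ci["R"],t=ci["t"])
a,b=cv2.imread("pics/wrist3.png"),cv2.imread("pics/scene3.png")
cv2.imwrite("pics/v3.png",np.hstack([cv2.resize(a,(400,300)),cv2.resize(b[140:320,260:500],(400,300))]))
E
```

```text
time: 12.55
position: [0.5331, -0.0045, 0.1982]
tool_rot: [0.41, -3.114, -0.002]
ft_force: [0.7, -0.0, -0.8]
grip_width: 0.27
grip_force: 25.0
12.55 [ 0.53305884 -0.00450654  0.19816882]
```

View pics/v3.png

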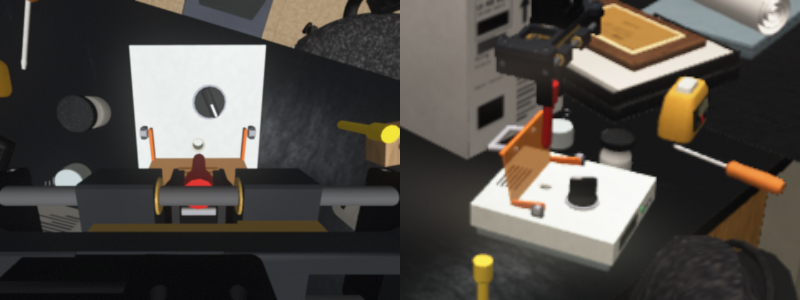

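Run:
```python
from h import *
for n in("wrist","scene"):
    z=np.load(f"{n}3.npz");im=z["im"];K,R,t=z["K"],z["R"],z["t"];P=cloud(z["d"],{"intrinsics":K,"R":R,"t":t})
    hsv=cv2.cvtColor(im,cv2.COLOR_BGR2HSV).astype(int);H,S,V=hsv[...,0],hsv[...,1],hsv[...,2]
    def atz(u,v,zz):
        r=R.T@np.array([(u-K[0,2])/K[0,0],(v-K[1,2])/K[1,1],1]);o=-R.T@t;return o+r*(zz-o[2])/r[2]
    red=((H<6)|(H>174))&(S>150)&(V>40)&(P[...,2]>.1)&(np.hypot(P[...,0]-.533,P[...,1]+.005)<.04)
    p=P[red];
    for a in(.115,.13,.15,.17,.18,.2,.21):
        q=p[abs(p[:,2]-a)<.006]
        if len(q):print(n,a,len(q),q.mean(0).round(4),q.min(0).round(4),q.max(0).round(4))
    dz=np.hypot(P[...,0]-.534,P[...,1]+.005)
    if n=="wrist":
        im2=im[205:265,285:350];cv2.imwrite("pics/c4.png",np.hstack([cv2.resize(im2,None,fx=6,fy=6),cv2.resize(im[130:190,305:370],None,fx=6,fy=6)]))
        for u,v in((316,228),(316,232)):print(atz(u,v,.06))
        blk=(P[...,2]>.09)&(P[...,2]<.104)&(V<90)&(abs(P[...,0]-.47)<.06)&(abs(P[...,1]+.02)<.05);q=P[blk];print("knobtop",blk.sum(),cv2.minAreaRect((q[:,:2]*1000).astype(np.float32)),np.median(q[:,2]))
```

```text
wrist 0.17 1 [0.5289 0.0015 0.1716] [0.5289 0.0015 0.1716] [0.5289 0.0015 0.1716]
wrist 0.2 25 [ 5.242e-01 -5.000e-04  2.037e-01] [ 0.5217 -0.0147  0.2015] [0.5283 0.0051 0.2057]
wrist 0.21 249 [ 0.5233 -0.0058  0.2114] [ 0.5205 -0.0155  0.2044] [0.531  0.005  0.2159]
[ 0.53095427 -0.00587793  0.06      ]
[ 0.53461086 -0.00490513  0.06      ]
knobtop 547 ((470.0845947265625, -5.896841049194336), (36.401771545410156, 11.028545379638672), 38.783260345458984) 0.09813847088853658
scene 0.13 15 [ 0.533  -0.001   0.1305] [ 0.5282 -0.0042  0.1247] [0.5394 0.0014 0.1351]
scene 0.15 27 [ 0.5319 -0.0007  0.1496] [ 0.526  -0.0042  0.1444] [0.5411 0.0036 0.1555]
scene 0.17 24 [ 5.308e-01 -3.000e-04  1.705e-01] [ 0.5246 -0.0085  0.1646] [0.5371 0.0062 0.1759]
scene 0.18 26 [ 5.306e-01 -1.000e-04  1.791e-01] [ 0.5246 -0.0083  0.1741] [0.5363 0.0048 0.1852]
scene 0.2 8 [ 0.522  -0.0031  0.2028] [ 0.5206 -0.011   0.1998] [0.5241 0.004  0.2054]
scene 0.21 20 [ 0.5211 -0.0011  0.2106] [ 0.5158 -0.011   0.2049] [0.5241 0.0105 0.2158]
```

View pics/c4.png

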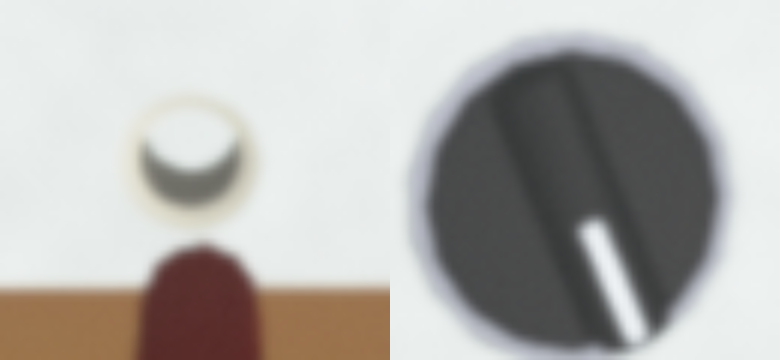

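```bash
python3 -m handwheel '[[0,0,0,0.03,0,0,0],[0,0,0,0.025,0,0,0],[0,0,0,0.01,0,0,0],[0,0,0,0.005,0,0,0],[0,0,0,0.005,0,0,0],[0,0,0,0.005,0,0,0]]'
```

```text
time: 13.4
position: [0.5339, -0.0053, 0.119]
tool_rot: [-0.41, 3.114, -0.001]
ft_force: [-0.2, -0.3, -0.0]
grip_width: 0.267
grip_force: 25.0
```

```bash
python3 -m handwheel '[[0,0,0,0.007,0,0,0],[0,0,0,0.005,0,0,0],[0,0,0,0.003,0,0,0],[0,0,0,0.001,0,0,0]]'
```

```text
time: 13.9
position: [0.5344, -0.005, 0.1039]
tool_rot: [-0.41, 3.113, -0.0]
ft_force: [-1.7, -0.5, 8.7]
grip_width: 0.266
grip_force: 25.0
```

```bash
python3 -m handwheel '[[0.04,0,0,0,0,0,0],[0.04,0,0,0,0,0,0],[0.04,0,0,-0.02,0,0,0],[0.04,0,0,-0.05,0,0,0],[0.04,0.031,0.008,0,0,0,0],[0.04,0.031,0.008,0,0,0,0],[0.04,0,0,0,0,0,-8],[0.04,0,0,0,0,0,-8],[0.04,0,0,0,0,0,-8],[0.04,0,0,0,0,0,0]]' 12
python3 - <<'E'
from h import *
s=ctrl.get_state();print(s["time"],s["position"],s["joint_positions"],s["torque"])
im,d,ci=snap("wrist");sc,_,_=snap("scene");P=cloud(d,ci)
V=im.max(2)
blk=(P[...,2]>.094)&(P[...,2]<.104)&(np.hypot(P[...,0]-.47,P[...,1]+.006)<.035)
q=P[blk];print("knobtop",blk.sum(),cv2.minAreaRect((q[:,:2]*1000).astype(np.float32)),np.median(q,0))
cv2.imwrite("pics/v5.png",np.hstack([cv2.resize(im,(400,300)),cv2.resize(sc[140:320,260:500],(400,300))]))
E
```

```text
time: 15.15
position: [0.4693, -0.0056, 0.1724]
tool_rot: [1.047, -2.962, -0.0]
ft_force: [-0.7, -1.1, -1.1]
grip_width: 0.459
grip_force: 0.0
15.15 [ 0.46934223 -0.00564601  0.17242259] [ 0.10914129 -0.02351492 -0.15112963  1.94436801 -0.00381911  1.22052245
  2.20945825] [ 0.12786699 -0.04316518  0.04560122]
knobtop 719 ((470.1033935546875, -5.989711761474609), (37.08920669555664, 10.61250114440918), 38.942710876464844) [ 0.46957934 -0.00639217  0.09823188]
```

View pics/v5.png

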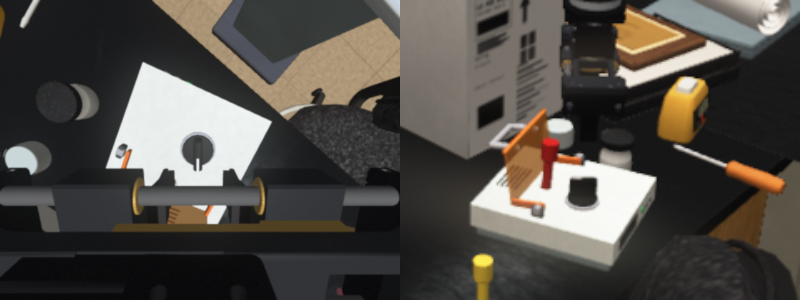

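The scene view shows the pin seated at (550,165) with the hood standing open behind it. The knob bar is in line with the fingers, so I descend and grip it.

```bash
python3 -m handwheel '[[0.04,0,0,0.045,0,0,0],[0.04,0,0,0.0445,0,0,0],[0.04,0,0,0,0,0,0],[0,0,0,0,0,0,0],[0,0,0,0,0,0,0],[0,0,0,0,0,0,0],[0,0,0,0,0,0,0],[0,0,0,0,0,0,0],[0,0,0,0,0,0,0],[0,0,0,0,0,0,0]]' 12
python3 -c "
from bench import ctrl;s=ctrl.get_state();print(s['torque'],s['joint_torque'])"
```

```text
time: 16.5
position: [0.4705, -0.0061, 0.084]
tool_rot: [-1.048, 2.96, -0.002]
ft_force: [0.6, -1.5, 6.4]
grip_width: 0.126
grip_force: 12.0
[-0.10286634 -0.11348308 -0.01141972] [-6.70475252e-01 -2.81961054e+01 -8.88992026e-01 -2.45648789e+01
 -3.59049914e-01  1.68316117e-01  3.70561058e-03]
```

```bash
cat > q.py <<'E'
from h import *
s=ctrl.get_state();R=Ro.from_rotvec(s["tool_rot"]).as_matrix();a=np.degrees(np.arctan2(R[1,1],R[0,1]))
print("t",s["time"],"ang",round(a,2),"Tz",round(s["torque"][2],3),"j7",round(s["joint_torque"][6],3),"F",np.round(s["ft_force"],1),np.round(s["position"],4))
E
python3 -m handwheel '[[0,0,0,0,0,0,2],[0,0,0,0,0,0,3],[0,0,0,0,0,0,3],[0,0,0,0,0,0,3]]' >/dev/null; python3 q.py
python3 -m handwheel '[[0,0,0,0,0,0,3.5],[0,0,0,0,0,0,3.5],[0,0,0,0,0,0,3.5],[0,0,0,0,0,0,3.5]]' >/dev/null; python3 q.py
```

```text
t 17.0 ang 117.91 Tz 0.099 j7 0.329 F [ 0.8 -1.1  5.8] [ 0.4705 -0.0061  0.084 ]
t 17.5 ang 103.89 Tz 0.137 j7 0.4 F [ 0.2 -1.2  6.1] [ 0.4704 -0.006   0.084 ]
```

```bash
python3 -m handwheel '[[0,0,0,0,0,0,3],[0,0,0,0,0,0,3],[0,0,0,0,0,0,3],[0,0,0,0,0,0,3]]' >/dev/null; python3 q.py
python3 -m handwheel '[[0,0,0,0,0,0,3],[0,0,0,0,0,0,2],[0,0,0,0,0,0,0]]' >/dev/null; python3 q.py;python3 q.py
```

```text
t 18.0 ang 91.92 Tz 0.064 j7 0.329 F [-0.1 -1.7  6. ] [ 0.4705 -0.006   0.084 ]
t 18.375 ang 87.0 Tz 0.119 j7 -0.189 F [-0.  -1.   5.9] [ 0.4705 -0.006   0.084 ]
t 18.375 ang 87.0 Tz 0.119 j7 -0.189 F [-0.  -1.   5.9] [ 0.4705 -0.006   0.084 ]
```

```bash
python3 -m handwheel '[[0,0,0,0,0,0,3],[0,0,0,0,0,0,0]]' >/dev/null; python3 q.py
python3 -m handwheel '[[0,0,0,0,0,0,3],[0,0,0,0,0,0,0],[0,0,0,0,0,0,0]]' >/dev/null; python3 q.py
```

```text
t 18.625 ang 83.99 Tz 0.08 j7 -0.23 F [-0.1 -1.5  6.4] [ 0.4704 -0.006   0.084 ]
t 19.0 ang 81.01 Tz 0.162 j7 -0.1 F [ 1.  -1.1  5.3] [ 0.4705 -0.006   0.084 ]
```

```bash
for i in 1 2 3; do python3 -m handwheel '[[0,0,0,0,0,0,0]]' >/dev/null; python3 q.py; done
python3 -m handwheel '[[0,0,0,0,0,0,2]]' >/dev/null; python3 q.py
for i in 1 2 3; do python3 -m handwheel '[[0,0,0,0,0,0,0]]' >/dev/null; python3 q.py; done
```

```text
t 19.125 ang 81.01 Tz 0.108 j7 -0.098 F [ 0.4 -1.6  5.7] [ 0.4705 -0.006   0.084 ]
t 19.25 ang 81.01 Tz 0.139 j7 -0.098 F [ 0.2 -1.4  6.2] [ 0.4705 -0.006   0.0841]
t 19.375 ang 81.02 Tz 0.129 j7 -0.098 F [ 0.4 -0.7  7.1] [ 0.4704 -0.006   0.084 ]
t 19.5 ang 78.96 Tz 0.097 j7 0.275 F [-0.5 -0.9  5.9] [ 0.4705 -0.006   0.0841]
t 19.625 ang 79.0 Tz 0.127 j7 -0.186 F [ 1.1 -1.5  6.1] [ 0.4705 -0.0059  0.0841]
t 19.75 ang 79.01 Tz 0.094 j7 -0.1 F [ 0.5 -2.3  6. ] [ 0.4704 -0.0059  0.084 ]
t 19.875 ang 79.01 Tz 0.045 j7 -0.098 F [ 0.5 -1.2  5.3] [ 0.4704 -0.0059  0.084 ]
```

```bash
python3 -m handwheel '[[0,0,0,0,0,0,3]]' >/dev/null; python3 q.py
for i in 1 2 3; do python3 -m handwheel '[[0,0,0,0,0,0,0]]' >/dev/null; python3 q.py; done
python3 -m handwheel '[[0,0,0,0,0,0,2]]' >/dev/null; python3 q.py
for i in 1 2 3; do python3 -m handwheel '[[0,0,0,0,0,0,0]]' >/dev/null; python3 q.py; done
```

```text
t 20.0 ang 75.94 Tz 0.074 j7 0.463 F [ 0.6 -1.8  5.9] [ 0.4705 -0.0059  0.084 ]
t 20.125 ang 75.99 Tz 0.112 j7 -0.23 F [ 0.9 -1.1  6.3] [ 0.4705 -0.0059  0.084 ]
t 20.25 ang 76.01 Tz 0.124 j7 -0.1 F [ 0.6 -1.5  7.5] [ 0.4705 -0.0059  0.084 ]
t 20.375 ang 76.02 Tz 0.059 j7 -0.098 F [ 0.2 -0.5  5.2] [ 0.4705 -0.0059  0.084 ]
t 20.5 ang 73.96 Tz 0.11 j7 0.275 F [ 0.4 -1.2  6.6] [ 0.4705 -0.0059  0.084 ]
t 20.625 ang 74.0 Tz 0.074 j7 -0.186 F [ 0.5 -1.3  6.9] [ 0.4705 -0.0059  0.084 ]
t 20.75 ang 74.01 Tz 0.096 j7 -0.1 F [ 0.7 -1.3  5.7] [ 0.4704 -0.0059  0.084 ]
t 20.875 ang 74.01 Tz 0.098 j7 -0.098 F [-0.1 -1.7  6.3] [ 0.4705 -0.0059  0.084 ]
```

```bash
python3 -m handwheel '[[0,0,0,0,0,0,3]]' >/dev/null; python3 q.py
for i in 1 2 3; do python3 -m handwheel '[[0,0,0,0,0,0,0]]' >/dev/null; python3 q.py; done
python3 -m handwheel '[[0,0,0,0,0,0,3]]' >/dev/null; python3 q.py
for i in 1 2 3; do python3 -m handwheel '[[0,0,0,0,0,0,0]]' >/dev/null; python3 q.py; done
```

```text
t 21.0 ang 70.94 Tz 0.143 j7 0.462 F [ 1.4 -1.2  5.1] [ 0.4705 -0.0059  0.084 ]
t 21.125 ang 70.99 Tz 0.089 j7 -0.23 F [-0.  -0.7  5.6] [ 0.4705 -0.0059  0.084 ]
t 21.25 ang 71.01 Tz 0.074 j7 -0.1 F [-0.  -1.7  5.9] [ 0.4705 -0.0059  0.0841]
t 21.375 ang 71.01 Tz 0.129 j7 -0.098 F [ 0.1 -1.1  5.5] [ 0.4705 -0.0059  0.084 ]
t 21.5 ang 67.94 Tz 0.166 j7 0.462 F [ 0.2 -1.   5.3] [ 0.4705 -0.0059  0.0841]
t 21.625 ang 67.99 Tz 0.079 j7 -0.23 F [ 0.3 -1.4  6.4] [ 0.4705 -0.0059  0.084 ]
t 21.75 ang 68.01 Tz 0.08 j7 -0.1 F [-0.2 -1.5  6.3] [ 0.4705 -0.0059  0.084 ]
t 21.875 ang 68.01 Tz 0.079 j7 -0.098 F [ 0.  -1.2  6. ] [ 0.4705 -0.0059  0.084 ]
```

61° turned and the twist is still at the drag level.

```bash
python3 -m handwheel '[[0,0,0,0,0,0,3]]' >/dev/null; python3 q.py
for i in 1 2 3; do python3 -m handwheel '[[0,0,0,0,0,0,0]]' >/dev/null; python3 q.py; done
python3 -m handwheel '[[0,0,0,0,0,0,3]]' >/dev/null; python3 q.py
for i in 1 2 3; do python3 -m handwheel '[[0,0,0,0,0,0,0]]' >/dev/null; python3 q.py; done
```

```text
t 22.0 ang 64.94 Tz 0.113 j7 0.462 F [-0.7 -0.8  5.1] [ 0.4705 -0.0059  0.084 ]
t 22.125 ang 64.99 Tz 0.041 j7 -0.23 F [ 1.  -0.8  6.2] [ 0.4704 -0.0059  0.084 ]
t 22.25 ang 65.02 Tz 0.078 j7 -0.1 F [ 0.4 -1.7  6.5] [ 0.4705 -0.0059  0.0841]
t 22.375 ang 65.01 Tz 0.107 j7 -0.098 F [-0.3 -1.1  5.8] [ 0.4704 -0.0059  0.084 ]
t 22.5 ang 61.94 Tz 0.11 j7 0.462 F [ 0.6 -0.   6.5] [ 0.4705 -0.0059  0.084 ]
t 22.625 ang 61.99 Tz 0.107 j7 -0.23 F [ 0.9 -1.   5.9] [ 0.4705 -0.0059  0.084 ]
t 22.75 ang 62.01 Tz 0.112 j7 -0.1 F [ 0.4 -1.2  5.9] [ 0.4705 -0.0059  0.084 ]
t 22.875 ang 62.01 Tz 0.06 j7 -0.098 F [ 1.  -1.5  7.3] [ 0.4705 -0.0059  0.084 ]
```

```bash
python3 -m handwheel '[[0,0,0,0,0,0,3]]' >/dev/null; python3 q.py
for i in 1 2 3; do python3 -m handwheel '[[0,0,0,0,0,0,0]]' >/dev/null; python3 q.py; done
python3 -m handwheel '[[0,0,0,0,0,0,3]]' >/dev/null; python3 q.py
for i in 1 2 3; do python3 -m handwheel '[[0,0,0,0,0,0,0]]' >/dev/null; python3 q.py; done
```

```text
t 23.0 ang 58.94 Tz 0.113 j7 0.462 F [ 0.1 -1.3  4.6] [ 0.4705 -0.0059  0.084 ]
t 23.125 ang 58.99 Tz 0.091 j7 -0.23 F [ 0.3 -1.   5.6] [ 0.4705 -0.0059  0.084 ]
t 23.25 ang 59.01 Tz 0.096 j7 -0.1 F [-0.4 -1.3  5.9] [ 0.4705 -0.0059  0.084 ]
t 23.375 ang 59.02 Tz 0.091 j7 -0.098 F [ 0.7 -1.   6.3] [ 0.4705 -0.0059  0.0841]
t 23.5 ang 55.94 Tz 0.089 j7 0.462 F [ 0.9 -0.6  5.5] [ 0.4705 -0.0059  0.084 ]
t 23.625 ang 55.99 Tz 0.1 j7 -0.23 F [ 0.7 -0.8  5.8] [ 0.4705 -0.0059  0.084 ]
t 23.75 ang 56.02 Tz 0.1 j7 -0.1 F [-0.1 -0.8  5.1] [ 0.4705 -0.0059  0.0841]
t 23.875 ang 56.01 Tz 0.08 j7 -0.098 F [ 0.1 -0.2  5.2] [ 0.4705 -0.0059  0.084 ]
```

```bash
python3 -m handwheel '[[0,0,0,0,0,0,3]]' >/dev/null; python3 q.py
for i in 1 2 3; do python3 -m handwheel '[[0,0,0,0,0,0,0]]' >/dev/null; python3 q.py; done
python3 -m handwheel '[[0,0,0,0,0,0,3]]' >/dev/null; python3 q.py
for i in 1 2 3; do python3 -m handwheel '[[0,0,0,0,0,0,0]]' >/dev/null; python3 q.py; done
```

```text
t 24.0 ang 52.94 Tz 0.122 j7 0.462 F [ 0.5 -0.4  5.3] [ 0.4705 -0.0059  0.084 ]
t 24.125 ang 52.99 Tz 0.085 j7 -0.23 F [-0.1 -1.3  5.2] [ 0.4705 -0.0059  0.084 ]
t 24.25 ang 53.01 Tz 0.129 j7 -0.1 F [ 0.4 -1.   5.8] [ 0.4705 -0.0059  0.084 ]
t 24.375 ang 53.01 Tz 0.062 j7 -0.098 F [ 0.1 -1.1  5.6] [ 0.4705 -0.0059  0.0841]
t 24.5 ang 49.94 Tz 0.124 j7 0.462 F [ 1.2 -1.   5.6] [ 0.4705 -0.0059  0.084 ]
t 24.625 ang 49.99 Tz 0.119 j7 -0.241 F [ 0.7 -0.5  5.9] [ 0.4705 -0.0059  0.084 ]
t 24.75 ang 50.02 Tz 0.078 j7 -0.111 F [ 0.2 -0.3  5.5] [ 0.4705 -0.0059  0.084 ]
t 24.875 ang 50.02 Tz 0.111 j7 -0.11 F [ 0.3 -1.1  6.5] [ 0.4705 -0.0059  0.084 ]
```

```bash
python3 -m handwheel '[[0,0,0,0,0,0,3],[0,0,0,0,0,0,0],[0,0,0,0,0,0,0]]' >/dev/null; python3 q.py
for i in 1 2 3; do python3 -m handwheel '[[0,0,0,0,0,0,0]]' >/dev/null; python3 q.py; done
```

```text
t 25.25 ang 47.03 Tz 0.141 j7 -0.149 F [ 0.2 -0.8  5.5] [ 0.4705 -0.0059  0.084 ]
t 25.375 ang 47.02 Tz 0.134 j7 -0.147 F [ 0.  -0.4  5.7] [ 0.4705 -0.0059  0.084 ]
t 25.5 ang 47.02 Tz 0.125 j7 -0.147 F [ 0.8 -1.1  6.1] [ 0.4705 -0.0059  0.084 ]
t 25.625 ang 47.02 Tz 0.136 j7 -0.147 F [-0.2 -0.7  6.2] [ 0.4705 -0.0059  0.084 ]
```

```bash
python3 -m handwheel '[[0,0,0,0,0,0,2.5],[0,0,0,0,0,0,0],[0,0,0,0,0,0,0]]' >/dev/null; python3 q.py
for i in 1 2 3; do python3 -m handwheel '[[0,0,0,0,0,0,0]]' >/dev/null; python3 q.py; done
```

```text
t 26.0 ang 44.54 Tz 0.269 j7 -0.193 F [ 0.6 -1.8  5.3] [ 0.4705 -0.0059  0.084 ]
t 26.125 ang 44.54 Tz 0.193 j7 -0.192 F [ 0.6 -1.1  4.9] [ 0.4705 -0.0059  0.084 ]
t 26.25 ang 44.54 Tz 0.208 j7 -0.192 F [ 0.1 -0.6  6.6] [ 0.4705 -0.0059  0.084 ]
t 26.375 ang 44.53 Tz 0.199 j7 -0.192 F [ 0.2 -0.5  6.3] [ 0.4706 -0.0059  0.0841]
```

The twist has risen from 0.10 to about 0.195 N m, so the shaft is at its stop. I relax the bar, release it and retract.

```bash
python3 -m handwheel '[[0,0,0,0,0,0,-3],[0,0,0,0,0,0,-3],[0,0,0,0,0,0,-3],[0.035,0,0,0,0,0,0],[0.035,0,0,0,0,0,0],[0.035,0,0,0,0,0,0],[0.035,0,0,-0.03,0,0,0],[0.035,0,0,-0.05,0,0,0],[0.035,0,0,-0.05,0,0,0],[0.035,0,0,0,0,0,0]]'
python3 - <<'E'
from h import *
s=ctrl.get_state()
im,d,ci=snap("wrist");sc,_,_=snap("scene");P=cloud(d,ci)
blk=(P[...,2]>.094)&(P[...,2]<.104)&(np.hypot(P[...,0]-.47,P[...,1]+.006)<.035)
q=P[blk];print("knobtop",blk.sum(),cv2.minAreaRect((q[:,:2]*1000).astype(np.float32)))
cv2.imwrite("pics/v6.png",np.hstack([cv2.resize(im,(400,300)),cv2.resize(sc[140:320,260:500],(400,300))]))
E
```

```text
time: 27.62
position: [0.4707, -0.0057, 0.216]
tool_rot: [0.983, 2.979, 0.002]
ft_force: [0.1, -0.7, -0.2]
grip_width: 0.405
grip_force: 0.0
knobtop 528 ((470.23187255859375, -5.410189628601074), (10.96861743927002, 37.74060821533203), 55.145938873291016)
```

View pics/v6.png

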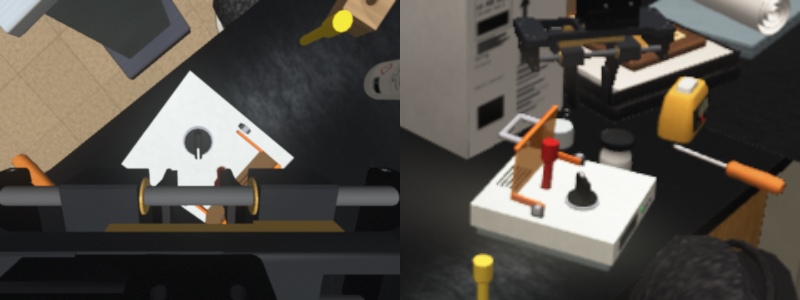

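The scene view shows the pin at (550,165) in the socket, the hood still slowly sinking behind it, and the knob turned about 74° and free. I let the hood settle onto the pin before handing in.

```bash
W='[[0.035,0,0,0,0,0,0]]'
cat > a.py <<'E'
from h import *
im,d,ci=snap("side");P=cloud(d,ci);s=ctrl.get_state()
hsv=cv2.cvtColor(im,cv2.COLOR_BGR2HSV).astype(int);H,S,V=hsv[...,0],hsv[...,1],hsv[...,2]
b=(P[...,0]>.45)&(P[...,0]<.7)&(abs(P[...,1])<.12)
m=(abs(H-13)<8)&(S>150)&(V>60)&(P[...,2]>.085)&(P[...,2]<.2)&b
p=P[m]-[.5147,-.0102,.07];x=p[:,:2]@[np.cos(.26),np.sin(.26)]
f=np.polyfit(p[:,2],x,1);r=((H<5)|(H>174))&(S>150)&(V>40)&(P[...,2]>.1)&b
print(s["time"],"theta",np.pi/2+np.arctan(f[0]),"red top",np.percentile(P[r],98,0)[2] if r.any() else 0,np.median(P[r],0) if r.any() else 0)
E
python3 a.py
for i in 1 2 3 4 5 6; do python3 -m handwheel '[[0.035,0,0,0,0,0,0],[0.035,0,0,0,0,0,0],[0.035,0,0,0,0,0,0],[0.035,0,0,0,0,0,0],[0.035,0,0,0,0,0,0],[0.035,0,0,0,0,0,0],[0.035,0,0,0,0,0,0],[0.035,0,0,0,0,0,0],[0.035,0,0,0,0,0,0],[0.035,0,0,0,0,0,0],[0.035,0,0,0,0,0,0],[0.035,0,0,0,0,0,0]]'>/dev/null; python3 a.py; done
```

```text
27.775 theta 1.5294046360149975 red top 0.13254044524812497 [ 0.53150534 -0.01880323  0.1278984 ]
29.325 theta 1.4856036809468105 red top 0.1323317193035167 [ 0.53148747 -0.01850588  0.12825265]
30.875 theta 1.4437670134123275 red top 0.13261258295039763 [ 0.53169553 -0.01894759  0.12780171]
32.425 theta 1.3943505212096772 red top 0.13246149449771905 [ 0.53052217 -0.01853536  0.12701925]
33.975 theta 1.3631356741463305 red top 0.13223751937978487 [ 0.52888289 -0.01834677  0.12829078]
35.525 theta 1.3513414543261972 red top 0.13213707529377905 [ 0.52714763 -0.01853986  0.12782424]
37.075 theta 1.3541181067965447 red top 0.13295081721256563 [ 0.52702684 -0.01838218  0.12730568]
```

The hood has come to rest against the pin at about 1.35 rad by camera, and the pin is steady and fully down. Handing in.

```bash
python3 -c "
from bench import ctrl;print(ctrl.close_job())"
```

```text
the job is handed in; nothing more can be done
None
```

I lifted the hood fully open, stood the red pin fully down in the socket so the hood rests on it, and turned the knob clockwise until I felt its stop at about 0.2 N m. I then let go and handed the job in at about 37 s; the hand-in returned no verdict.

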